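# Start a coil test: contact head, mains rocker, start button

### The arm

A 6-joint arm with a two-finger parallel gripper is mounted at the origin on the work surface. World frame = base frame: x ahead of the robot, y to its left, z up, the work surface at z = 0. Lengths are in m, angles in rad, forces in N, time in s.
With the tool pointing down it reaches from about 0.35 to 0.975 m from the base axis. Payload 17.4 kg.
Tool frame: the origin (TCP) lies on the centre line of the jaws, within the pads' length; the fingertips stand 11 mm ahead of it and the grasp point (between the pads) lies 8 mm behind it (env.tcp_to_tips is the distance from the TCP to the fingertips, in m); z points along the fingers, y is the line along which they close (so a half turn about z gives the same grasp; the last joint's range is limited). The gripper opens to 85 mm and grips with 20 to 120 N. Pads are 22 mm wide; open, the fingers measure 114 mm over their backs; the gripper's body (76 mm by 85 mm) begins 54 mm behind the grasp point. The pads swing forward as they close: fully open they stand 13 mm farther back than shut.
Start: joints at [1.167, 0.116, 1.442, -0, 1.584, -0.038], TCP at [0.241, 0.63, 0.242] pointing down, gripper open.
Joint ranges: [-2.83, 2.83], [-0.83, 2.19], [0.07, 2.5], [-1.14, 4.28], [0.01, 3], [-2.97, 2.97]. Speed limits (rad/s): [1.89, 1.89, 2.22, 3.14, 3.14, 3.14].

### API

Orientations are given as a 3x3 rotation matrix whose columns are the frame's x, y, z axes.
In Python, from station import env, optics, models gives the robot as it stands. The module is installed in compiled form; this text tells all that it offers.
- The arm moves only by the tool servo_tool, never from a script. Its argument "deltas" is a list of rows, each a list of 6 numbers: the shift along the tool's x, y, z as a fraction of full scale, then the turn, a rotation vector about the tool's x, y, z as a fraction of full scale. A call has 1 to 5 rows; each row shifts and turns the commanded pose from where the row before left it, along the tool's axes as they then stand; what a row does not reach is not made up. Full scale, the value 1, is 10 cm for a shift and 30 degrees for a turn. A row lasts 1/10 s, in which the tool goes at most 50 mm and 8.59 degrees, less where a joint would pass 70% of its speed; a pose out of reach is approached as far as the arm can. A call with a number of a shift or a turn outside -1 to 1 is refused whole. A call with a gripper value outside its range is refused whole. "hand" is the closure, from 0 (fully open) to 1 (shut), set as the call begins (left out, the last holds). The fingers move at their own pace and stop on an object; the grip force is fixed at half the most. Time passes only in rows, so rows that do not move let the fingers close. It gives the time, the measured TCP pose, the force, the opening and the grip force at its end, in the units of the state.
- env.state(): the state, without advancing time (a new reading comes with each control period).
- optics.capture(name): name is "scene" or "top" or "wrist"; returns the picture (384x512x3 uint8, red, green, blue); there is no depth.
- optics.calibration(name): a dict with "fx", "fy", "cx", "cy" (pixels), "dist_coeffs" ([k1, k2, p1, p2, k3] as OpenCV has them; the pictures are not rectified), "world_from_camera" (4x4, takes a point from camera to world coordinates). Camera axes: x right, y up, looking along -z (the intrinsics and any distortion apply to the point x, -y, -z); pixel columns grow to the right and rows downward; lengths in m; the calibration is good to about 2 mm. A picture is of the moment at which its call begins: read the wrist's pose just before it. calibration takes no time and is no camera call; for the wrist camera it gives the pose at the moment of the call.
- env.finish_job(): hands the job in; it is judged then, once.
Trained networks look in the newest picture that a camera, given by its name, has taken for a name from the list of things; names that differ only in an ending like _2 or _b are one class to them, and where a whole thing is asked for, a point or a joint stands for the part that bears it (a point fixed in the world has none). Each returns a list of dicts, best first, with "confidence" (0 to 1); they miss things now and then, are a little off and sometimes report something else, mostly with a low value. They report only what shows in the picture. A call takes as long as a camera call.
- models.recognise(camera, thing): "uv" ([column, row] in pixels, amid what is visible of it).
- models.place_of(camera, thing): "uv" ([column, row] in pixels: a listed point, or the origin of a listed thing).
The state is a dict: "clock": time; "joint_positions": joint angles; "qvel": joint speeds; "joint_efforts": joint torques, N m; "position": TCP position; "tcp_rot": TCP orientation; "contact_force": force on the tool from outside, world axes, zero at the start; "torque": the same for the moment, N m; "gripper_width": finger opening in m; "gripper_force": force on a finger pad.
Only numpy, scipy, OpenCV 4.12 (cv2) and the standard library are available. Lean on these libraries where they do the work, as an engineer would, in place of code of your own. Each camera call takes 0.05 s, during which the arm holds its last target. There are 200 camera calls.

### The job

Start the test of the coil lying in the jig, pressing with closed fingertips and picking nothing up: first press the jig's blue cap fully down so that the contact head sits on the coil, then push the raised end (green dot) of the black rocker on the grey console down until it has tipped over completely, and last press the green button fully in, let it spring back and move clear. Keep to that order, do not press the red stop button, and leave the loose bobbins and everything else where they stand.

Things in the scene. Friction and masses are not known exactly. Their poses are not given: they have to be found in the camera images.
- jig: test jig, fixed to the table: aluminium base plate 200 (x) x 130 (y) x 12 mm high, its origin at the centre of the underside, z up. At its centre a coil lies in a black cradle (fixed, top 51 mm above the table); above it a grey contact head (30 x 112 mm) slides up and down on two steel posts at y = +-45 mm (tops 88 mm above the table), with a blue round cap in its middle. May stand to the left or right of the console
- cap_top (a point): centre of the top face of the blue round cap (36 mm diameter, 12 mm thick) on the contact head; 106 mm above the table when the head is right up, 92 mm when fully down; moves with the head
- clamp (a joint): how far the contact head has been pressed down, m: 0 right up, 0.014 fully down on its stop. Stiff sliding fit: it takes 4 to 6 N to move and stays where it is left. Starts between 0 and 0.003
- console: grey console, fixed to the table, 130 (x) x 260 (y) x 60 mm high with a white top; origin at the centre of its underside, z up. On its top the black rocker, the green button and the red button stand in a row along its y axis about 80 mm apart, in any order. May stand to the left or right of the jig
- rocker_base: grey bezel 78 (x) x 42 (y) x 8 mm of the black rocker, on the console; origin at its underside's centre, 60 mm above the table; its +x points away from the robot (+-0.3 rad). The rocker tilts about a line along y, 17 mm above the origin; its two faces, 30 x 30 mm each, form a shallow V: at the start the +x face (green dot) slants up by 0.4 rad (outer end 12 mm higher), the -x face is level
- rocker_press (a point): the green dot in the middle of the rocker's width on the surface of the face to be pushed, 22 mm from the tilt axis towards +x of the bezel; about 86 mm above the table at the start, 77 mm when tipped over (this face is then level). Moves with the rocker
- rocker (a joint): rocker angle, rad: 0 to 0.03 at the start (off, +x end raised), 0.4 tipped fully over (on). Stays where it is left; takes about 3 to 5 N at the dot
- green_top (a point): centre of the top face of the green round push button (28 mm diameter), 82 mm above the table when released; it stands 10 mm proud of its black housing ring (44 mm diameter)
- green (a joint): travel of the green button, m: 0 released, 0.006 fully in. Springs back; needs about 5 N to be held fully in
- red_top (a point): centre of the top face of the red stop button, same size, height and build as the green one. Not to be pressed
- red (a joint): travel of the red button, m: 0 released, 0.006 fully in; springs back
- coil1: loose white bobbin wound with copper, 30 mm diameter, 40 mm tall, standing upright; origin at the centre of its underside; it stands on the jig's base plate (12 mm above the table), on the -x side of the contact head
- coil2: loose white bobbin wound with copper, 30 mm diameter, 40 mm tall, standing upright; origin at the centre of its underside; it stands on the jig's base plate (12 mm above the table), on the +x side of the contact head
- coil3: loose white bobbin wound with copper, 30 mm diameter, 40 mm tall, standing upright; origin at the centre of its underside; on the table, to the robot's right of the other work
- jar: loose amber jar with yellow lid, 60 mm diameter, 85 mm tall; origin at the centre of its underside
- screwdriver: loose screwdriver with an orange handle lying on the table, along its x axis
- carton: loose open cardboard box 100 x 140 x 60 mm; origin at the centre of its underside
- mug: loose blue mug, 80 mm diameter, 90 mm tall; origin at the centre of its underside

How it is judged:
On the way, in this order (a step that is already met when the one before it is completed fails the run):
1. the contact head is pressed fully down (value of joint clamp above 0.0115 m), for 0.1 s.
2. the rocker is tipped fully over (value of joint rocker above 0.33 rad), for 0.1 s.
3. the green button is pressed fully in (value of joint green above 0.0048 m), for 0.05 s.
At the end, for the whole second after the job is handed in: contact head down (at least 11.5 of 14 mm), rocker tipped over (at least 0.33 of 0.4 rad), green button pressed once these were so and released again (within 1.5 mm), red button never pressed, loose things at rest where they were (within 20 mm) (value of joint clamp above 0.0115 m and value of joint rocker above 0.33 rad and value of joint each of green, red below 0.0015 m and linear speed of each of coil1, coil2, coil3, jar, screwdriver, carton, mug below 0.02 m/s); the robot touches nothing.
It fails at once if the rocker is tipped before the contact head is down, or the head comes up again (value of joint rocker above 0.2 rad and value of joint clamp below 0.0105 m).
It fails at once if the green button is pressed before the rocker is on (value of joint green above 0.003 m and value of joint rocker below 0.32 rad).
It fails at once if the red stop button is pressed (value of joint red above 0.002 m).
It fails at once if a loose thing is moved, lifted or knocked over (distance of any of coil1, coil2, coil3, jar, screwdriver, carton, mug from where it was at the start of the episode above 0.02 m or angle between any of coil1, coil2, coil3, jar, carton, mug's own z axis and vertical above 0.5 rad).
It also fails if it takes over 42 s, if anything falls off the work surface, if the arm or the gripper's body presses on something with over 40 N, if the wrist force passes 120 N, or if a joint passes its speed limit or range.

## Working session

There is one attempt and no reset: what is moved stays moved. The work goes in short steps, Python scripts to look and compute and a tool call to move; the robot and the scene stay as the last step left them, time stands still between calls to the robot, and variables do not carry over. Pictures are saved under pics/ and viewed, at most 10 in all, crops included, and the job is handed in when it is done.

Besides the shell and the picture viewer there is one more tool, called after "Request:" as name(argument=value, ...), one argument or row to a line, values as JSON. servo_tool: Moves the arm, as the interface text tells. Shift numbers are shares of 10 cm and turn numbers shares of 30 degrees, none past 1 either way. Its arguments: {"type":"object","properties":{"deltas":{"type":"array"},"hand":{"type":"number"}},"required":["deltas"]}

```bash
mkdir -p pics; cat > h.py <<'E'
import numpy as np, cv2
from station import env, optics, models
def ray(cal,uv):
    K=np.array([[cal['fx'],0,cal['cx']],[0,cal['fy'],cal['cy']],[0,0,1.]])
    p=cv2.undistortPoints(np.array([[uv]],float),K,np.array(cal['dist_coeffs'],float))[0,0]
    T=np.array(cal['world_from_camera']); return T[:3,3],T[:3,:3]@np.array([p[0],-p[1],-1.])
def at_z(cal,uv,z):
    o,d=ray(cal,uv); return o+d*(z-o[2])/d[2]
def proj(cal,X):
    T=np.linalg.inv(np.array(cal['world_from_camera'])); c=T[:3,:3]@np.array(X,float)+T[:3,3]
    K=np.array([[cal['fx'],0,cal['cx']],[0,cal['fy'],cal['cy']],[0,0,1.]])
    return cv2.projectPoints(np.array([[[c[0],-c[1],-c[2]]]]),np.zeros(3),np.zeros(3),K,np.array(cal['dist_coeffs'],float))[0].ravel()
E
python3 - <<'E'
from h import *
Z=dict(cap_top=.105,rocker_press=.086,green_top=.082,red_top=.082,rocker_base=.06,console=0,jig=0,coil1=.012,coil2=.012,coil3=0,jar=0,mug=0)
ims=[]
for c in("top","scene"):
    im=optics.capture(c);cal=optics.calibration(c);ims.append(im)
    cv2.imwrite(f"pics/{c}.png",im[:,:,::-1])
    for t,z in Z.items():
        for r in models.place_of(c,t)[:2]: print(c,t,np.round(r['uv'],1),round(r['confidence'],2),np.round(at_z(cal,r['uv'],z),3))
print(env.state()['clock'],env.tcp_to_tips, env.state()['tcp_rot'])
E
```

```text
top cap_top [323.4 231.5] 0.78 [ 0.497 -0.195  0.105]
top cap_top [325.1 209. ] 0.74 [ 0.561 -0.202  0.105]
top rocker_press [405.6 217.6] 0.73 [ 0.534 -0.433  0.086]
top rocker_press [216.1 229.8] 0.67 [0.507 0.11  0.086]
top green_top [185.9 232.6] 0.38 [0.5   0.198 0.082]
top red_top [155.6 245.6] 0.42 [0.464 0.285 0.082]
top red_top [408.  218.7] 0.35 [ 0.531 -0.441  0.082]
top rocker_base [216.7 237.2] 0.59 [0.487 0.111 0.06 ]
top rocker_base [156.7 245.5] 0.35 [0.465 0.288 0.06 ]
top console [190.8 244. ] 0.62 [0.469 0.198 0.   ]
top coil1 [318.2 259.6] 0.61 [ 0.417 -0.189  0.012]
top coil1 [390.6 245.2] 0.56 [ 0.457 -0.407  0.012]
top coil2 [318.2 259.6] 0.61 [ 0.417 -0.189  0.012]
top coil2 [390.6 245.2] 0.56 [ 0.457 -0.407  0.012]
top coil3 [318.2 259.6] 0.61 [ 0.417 -0.19   0.   ]
top coil3 [390.6 245.2] 0.56 [ 0.458 -0.411  0.   ]
top jar [268.2 144.9] 0.62 [ 0.777 -0.045  0.   ]
top jar [325.8 209.5] 0.21 [ 0.569 -0.219  0.   ]
top mug [408.3 217.7] 0.6 [ 0.54  -0.469  0.   ]
scene cap_top [223.7 148.8] 0.89 [ 0.488 -0.21   0.105]
scene rocker_press [326.  179.3] 0.58 [0.
[... 291 characters left out ...]
6 ]
scene console [348.5 210.2] 0.93 [0.486 0.189 0.   ]
scene jig [224.5 176.9] 0.79 [ 0.481 -0.214  0.   ]
scene coil1 [175.1 159.8] 0.59 [ 0.475 -0.402  0.012]
scene coil1 [240.9 167.2] 0.54 [ 0.423 -0.185  0.012]
scene coil2 [175.1 159.8] 0.59 [ 0.475 -0.402  0.012]
scene coil2 [240.9 167.2] 0.54 [ 0.423 -0.185  0.012]
scene coil3 [175.1 159.8] 0.59 [ 0.458 -0.415  0.   ]
scene coil3 [240.9 167.2] 0.54 [ 0.405 -0.194  0.   ]
scene jar [230.6 248.9] 0.91 [ 0.78  -0.037  0.   ]
scene mug [144.  169.2] 0.94 [ 0.554 -0.472  0.   ]
1.3 0.011 [[-9.33818246e-01  3.57747792e-01 -1.64568023e-05]
 [ 3.57747792e-01  9.33818247e-01  2.29384369e-06]
 [ 1.61882798e-05 -3.74535159e-06 -1.00000000e+00]]
```

View pics/top.png

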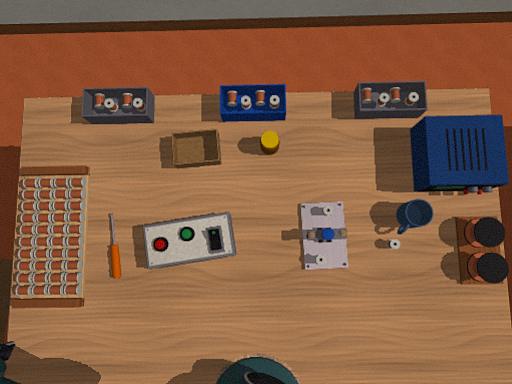

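View pics/scene.png

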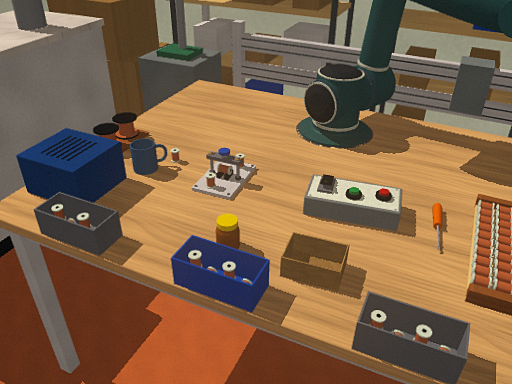

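The top view shows the console on the left, with red at about (160,244), green at (187,234) and the rocker at (214,238). The jig is on the right at (323,236) with its cap at about (328,234), and the scene view agrees. I'll refine these with colour centroids and triangulation.

```bash
cat >> h.py <<'E'
HSV=dict(cap=((105,120,50),(125,255,255)),green=((55,110,40),(85,255,255)),red=((0,170,60),(6,255,255)))
def blob(im,k,uv,r=14):
    m=cv2.inRange(cv2.cvtColor(im,cv2.COLOR_RGB2HSV),*HSV[k]); w=np.zeros_like(m); u,v=map(int,uv); w[max(v-r,0):v+r,max(u-r,0):u+r]=1
    n,l,s,c=cv2.connectedComponentsWithStats(m*w)
    if n<2: return None
    i=1+np.argmax(s[1:,4]); return c[i],s[i]
E
python3 - <<'E'
from h import *
S={'top':dict(cap=(326,234),green=(187,234),red=(160,244)),'scene':dict(cap=(224,151),green=(354,192),red=(384,194))}
Z=dict(cap=.104,green=.081,red=.081)
for c in S:
    im=cv2.imread(f"pics/{c}.png")[:,:,::-1].copy();cal=optics.calibration(c)
    for k,uv in S[c].items():
        b=blob(im,k,uv)
        if b: print(c,k,np.round(b[0],1),b[1],np.round(at_z(cal,b[0],Z[k]),3))
    u,v,w,h=(130,195,110,80) if c=='top' else (300,165,110,70)
    a=cv2.resize(im[v:v+h,u:u+w],None,fx=3.6,fy=3.6,interpolation=2)
    u,v=(290,195) if c=='top' else (180,130)
    b=cv2.resize(im[v:v+h,u:u+70],None,fx=3.6,fy=3.6,interpolation=2)
    cv2.imwrite(f"pics/{c}_crop.png",np.hstack([a,b])[:,:,::-1])
im=np.vstack([cv2.copyMakeBorder(cv2.imread(f"pics/{c}_crop.png"),0,0,0,0,0) for c in S]);cv2.imwrite("pics/crops.png",im)
E
```

```text
top cap [327.6 233.7] [322 228  13  13 124] [ 0.491 -0.207  0.104]
top green [186.3 233.5] [181 229  11  10  85] [0.498 0.197 0.081]
top red [159.4 243.9] [155 239  10  11  69] [0.469 0.274 0.081]
scene cap [223.6 150.3] [219 148  11   6  51] [ 0.495 -0.207  0.104]
scene green [353.2 189.9] [349 187  10   7  51] [0.501 0.196 0.081]
scene red [383.7 192.2] [379 189  11   8  69] [0.476 0.274 0.081]
```

View pics/crops.png

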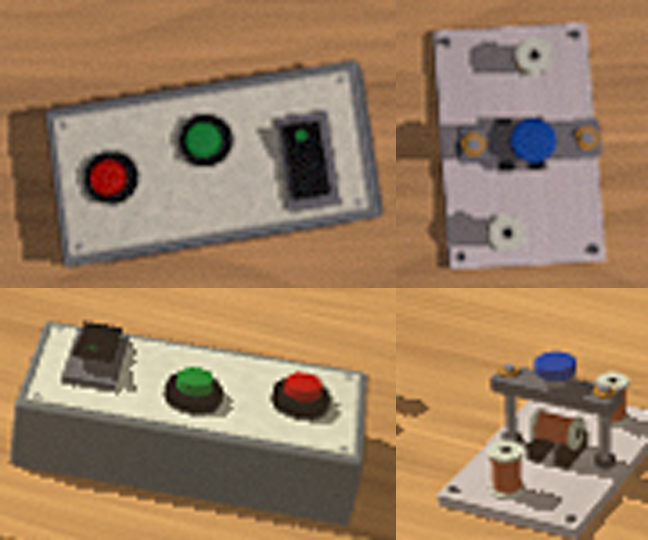

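Request:
servo_tool(
  deltas=[
    [-0.27,-0.35,0,0,0,0],
    [-0.27,-0.35,0,0,0,0],
    [-0.27,-0.35,0,0,0,0],
    [-0.27,-0.35,0,0,0,0],
    [-0.27,-0.35,0,0,0,0],
  ],
  hand=1,
)

```text
clock: 1.8
position: [0.3051, 0.417, 0.2423]
tcp_rot: [[-0.934, 0.357, 0.0], [0.357, 0.934, 0.0], [-0.0, 0.0, -1.0]]
contact_force: [0.4, -0.4, -0.5]
gripper_width: 0.0122
gripper_force: 0.0
```

Request:
servo_tool(
  deltas=[
    [-0.27,-0.35,0,0,0,0],
    [-0.27,-0.35,0,0,0,0],
    [-0.27,-0.35,0,0,0,0],
    [-0.27,-0.35,0,0,0,0],
    [-0.27,-0.35,0,0,0,0],
  ],
)

```text
clock: 2.3
position: [0.3684, 0.2053, 0.2426]
tcp_rot: [[-0.934, 0.357, 0.001], [0.357, 0.934, 0.0], [-0.001, 0.001, -1.0]]
contact_force: [1.0, 0.1, -0.3]
gripper_width: -0.0001
gripper_force: 0.0
```

Request:
servo_tool(
  deltas=[
    [-0.27,-0.35,0,0,0,0],
    [-0.27,-0.35,0,0,0,0],
    [-0.27,-0.35,0,0,0,0],
    [-0.27,-0.35,0,0,0,0],
    [0,0,0,0,0,0],
  ],
)

```text
clock: 2.8
position: [0.4199, 0.0335, 0.2423]
tcp_rot: [[-0.932, 0.363, 0.0], [0.363, 0.932, -0.001], [-0.001, -0.001, -1.0]]
contact_force: [1.2, 0.8, 0.3]
gripper_width: -0.0
gripper_force: 0.0
```

Request:
servo_tool(
  deltas=[
    [-0.29,-0.38,0,0,0,0],
    [-0.29,-0.38,0,0,0,0],
    [-0.29,-0.38,0,0,0,0],
    [-0.29,-0.38,0,0,0,0],
    [-0.29,-0.38,0,0,0,0],
  ],
)

```text
clock: 3.3
position: [0.4869, -0.1933, 0.2425]
tcp_rot: [[-0.934, 0.358, 0.001], [0.358, 0.934, -0.0], [-0.001, 0.0, -1.0]]
contact_force: [0.9, 0.8, 1.3]
gripper_width: 0.0002
gripper_force: 0.0
```

Request:
servo_tool(
  deltas=[
    [-0.08,-0.09,0,0,0,0],
    [0,0,0,0,0,0],
    [0,0,0,0,0,0],
  ],
)

```text
clock: 3.6
position: [0.4908, -0.202, 0.2422]
tcp_rot: [[-0.934, 0.357, -0.0], [0.357, 0.934, 0.001], [0.0, 0.0, -1.0]]
contact_force: [-0.3, 0.6, 0.1]
gripper_width: 0.0002
gripper_force: 0.0
```

```bash
python3 - <<'E'
from h import *
im=optics.capture("wrist");cal=optics.calibration("wrist");s=env.state();p=np.array(s['position']);print(p)
cv2.imwrite("pics/w1.png",im[:,:,::-1])
r=models.place_of("wrist","cap_top");print(r)
uv=proj(cal,[.491,-.207,.105]);print(uv)
b=blob(im,'cap',uv,90);print(b)
x=at_z(cal,b[0],.105);print(x)
R=np.array(s['tcp_rot']);print('shift tool',R.T@(np.array([x[0],x[1],.103+.011])-p))
# rocker dot from top/scene
for c,uvd in(('top',(213.6,232.5)),('scene',(325.8,181.4))): print(c,at_z(optics.calibration(c),uvd,.086))
E
```

```text
[ 0.49081142 -0.20168686  0.24246154]
[{'uv': [248.5, 185.7], 'confidence': 0.76}, {'uv': [253.8, 168.6], 'confidence': 0.57}, {'uv': [247.5, 107.6], 'confidence': 0.31}]
[253.77647906 188.37188116]
(array([251.40232108, 186.44777563]), array([ 234,  169,   37,   36, 1034], dtype=int32))
[ 0.48844751 -0.20840817  0.105     ]
shift tool [-0.00017686 -0.00716197  0.12845935]
top [0.49946725 0.11704917 0.086     ]
scene [0.50032339 0.11750865 0.086     ]
```

View pics/w1.png

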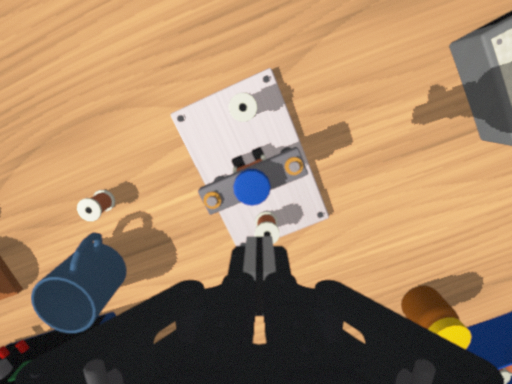

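The wrist view shows the cap at (251,186), clear of the fingers at (260,240), and its position agrees with the other cameras. I'll descend onto it.

Request:
servo_tool(
  deltas=[
    [0,-0.07,0.3,0,0,0],
    [0,0,0.4,0,0,0],
    [0,0,0.35,0,0,0],
    [0,0,0.14,0,0,0],
    [0,0,0.05,0,0,0],
  ],
)

```text
clock: 4.2
position: [0.4881, -0.2086, 0.1177]
tcp_rot: [[-0.934, 0.357, -0.001], [0.357, 0.934, 0.001], [0.001, 0.0, -1.0]]
contact_force: [1.0, -0.5, 0.4]
gripper_width: 0.0003
gripper_force: 0.0
```

Request:
servo_tool(
  deltas=[
    [0,0,0.04,0,0,0],
    [0,0,0.04,0,0,0],
    [0,0,0.04,0,0,0],
    [0,0,0.03,0,0,0],
    [0,0,0,0,0,0],
  ],
)

```text
clock: 4.7
position: [0.4886, -0.2097, 0.1035]
tcp_rot: [[-0.934, 0.358, 0.001], [0.358, 0.934, -0.0], [-0.001, -0.0, -1.0]]
contact_force: [0.7, -0.1, 0.9]
gripper_width: -0.0001
gripper_force: 0.8
```

Request:
servo_tool(
  deltas=[
    [0,0,0.01,0,0,0],
    [0,0,0.01,0,0,0],
    [0,0,0,0,0,0],
  ],
)

```text
clock: 5.0
position: [0.4887, -0.2098, 0.1029]
tcp_rot: [[-0.934, 0.358, 0.001], [0.358, 0.934, -0.001], [-0.001, -0.0, -1.0]]
contact_force: [-3.7, 4.4, 16.9]
gripper_width: -0.0001
gripper_force: 8.7
```

The stop was reached at the expected height with 17 N, so the head is down. I'll lift and move to the rocker.

Request:
servo_tool(
  deltas=[
    [0,0,-0.4,0,0,0],
    [0,0,-0.4,0,0,0],
    [0.1,0.35,-0.3,0,0,0],
    [0.15,0.46,0,0,0,0],
    [0.15,0.46,0,0,0,0],
  ],
)

```text
clock: 5.5
position: [0.4963, -0.0758, 0.2122]
tcp_rot: [[-0.933, 0.359, 0.001], [0.359, 0.933, -0.001], [-0.001, -0.0, -1.0]]
contact_force: [0.7, -0.4, -0.1]
gripper_width: -0.0001
gripper_force: 0.0
```

Request:
servo_tool(
  deltas=[
    [0.15,0.46,0,0,0,0],
    [0.15,0.46,0,0,0,0],
    [0.15,0.45,0,0,0,0],
    [0.16,0.4,0,0,0,0],
    [0,0,0,0,0,0],
  ],
)

```text
clock: 6.0
position: [0.5022, 0.1143, 0.2109]
tcp_rot: [[-0.935, 0.354, -0.001], [0.354, 0.935, 0.0], [0.001, 0.0, -1.0]]
contact_force: [-0.5, -0.2, 0.3]
gripper_width: -0.0003
gripper_force: 0.0
```

Request:
servo_tool(
  deltas=[
    [0,0,0,0,0,0],
    [0,0,0,0,0,0],
  ],
)

```text
clock: 6.2
position: [0.5028, 0.1096, 0.2111]
tcp_rot: [[-0.934, 0.358, -0.0], [0.358, 0.934, -0.0], [0.0, -0.001, -1.0]]
contact_force: [0.1, -0.3, -0.4]
gripper_width: 0.0004
gripper_force: 0.0
```

```bash
python3 - <<'E'
from h import *
im=optics.capture("wrist");cal=optics.calibration("wrist");s=env.state();p=np.array(s['position']);print(p)
cv2.imwrite("pics/w2.png",im[:,:,::-1]);R=np.array(s['tcp_rot'])
for t,z in(('rocker_press',.086),('green_top',.082),('red_top',.082),('rocker_base',.06)):
    for r in models.place_of("wrist",t)[:2]:
        x=at_z(cal,r['uv'],z);print(t,r,x,'tool',R.T@(x-p))
for k,X in(('green',(.498,.197,.082)),('red',(.469,.274,.082)),('green',(.5,.117,.086))):
    uv=proj(cal,X);b=blob(im,k,uv,35)
    if b: print(k,uv,b,at_z(cal,b[0],X[2]))
T=optics.capture("top");b=blob(T,'cap',(327,234));print('cap',b,at_z(optics.calibration('top'),b[0],.092))
E
```

```text
[0.50284367 0.10940378 0.2112123 ]
rocker_press {'uv': [264.1, 185.1], 'confidence': 0.64} [0.50023173 0.11521549 0.086     ] tool [0.00451808 0.00453764 0.12521068]
green_top {'uv': [348.0, 149.1], 'confidence': 0.68} [0.49692408 0.19584182 0.082     ] tool [0.03654008 0.07860763 0.12918226]
red_top {'uv': [427.2, 88.1], 'confidence': 0.85} [0.4707565 0.2747275 0.082    ] tool [0.0892747  0.14284743 0.12915872]
red_top {'uv': [346.4, 148.7], 'confidence': 0.26} [0.49607902 0.19460403 0.082     ] tool [0.03688463 0.07714902 0.12918287]
rocker_base {'uv': [254.2, 158.0], 'confidence': 0.98} [0.47840796 0.11373419 0.06      ] tool [ 0.0243553  -0.00466655  0.15121527]
rocker_base {'uv': [347.0, 150.7], 'confidence': 0.29} [0.50350018 0.19949221 0.06      ] tool [0.03171111 0.08438371 0.15117972]
green [349.58385511 149.77482596] (array([347.77104377, 148.26599327]), array([331, 132,  35,  34, 891], dtype=int32)) [0.49614061 0.19585719 0.082     ]
red [425.94598177  86.36470352] (array([422.36820926,  85.76559356]), array([404,  69,  37,  35, 994], dtype=int32)) [0.46747103 0.27113686 0.082     ]
green [265.87137106 184.17978407] (array([264.88043478, 184.16304348]), array([260, 179,  11,  11,  92], dtype=int32)) [0.49966761 0.11617623 0.086     ]
cap (array([327.05645161, 233.81451613]), array([321, 228,  13,  13, 124], dtype=int32)) [ 0.49097171 -0.20708053  0.092     ]
```

View pics/w2.png

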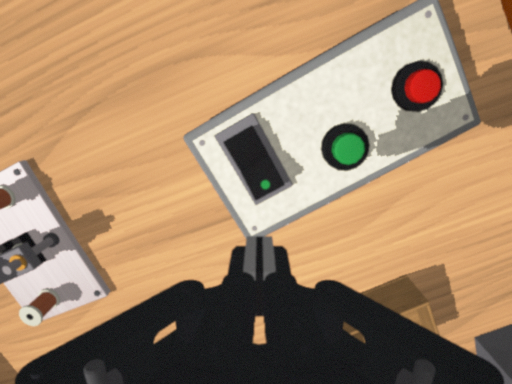

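The wrist view shows the rocker dot at (265,184), green at (348,148) and red at (422,86), all matching the earlier values. I'll press the dot.

Request:
servo_tool(
  deltas=[
    [0.04,0.055,0.2,0,0,0],
    [0,0,0.4,0,0,0],
    [0,0,0.3,0,0,0],
    [0,0,0.13,0,0,0],
    [0,0,0.03,0,0,0],
  ],
)

```text
clock: 7.0
position: [0.5006, 0.1167, 0.1043]
tcp_rot: [[-0.934, 0.358, -0.002], [0.358, 0.934, -0.0], [0.002, -0.001, -1.0]]
contact_force: [0.1, 0.5, 0.4]
gripper_width: -0.0001
gripper_force: 0.0
```

Request:
servo_tool(
  deltas=[
    [0,0,0.04,0,0,0],
    [0,0,0.04,0,0,0],
    [0,0,0.04,0,0,0],
    [0,0,0.04,0,0,0],
    [0,0,0,0,0,0],
  ],
)

```text
clock: 7.5
position: [0.501, 0.117, 0.0892]
tcp_rot: [[-0.934, 0.358, 0.0], [0.358, 0.934, 0.0], [-0.0, 0.0, -1.0]]
contact_force: [1.5, 0.4, 1.0]
gripper_width: 0.0
gripper_force: 0.6
```

Request:
servo_tool(
  deltas=[
    [0,0,0.01,0,0,0],
    [0,0,0.015,0,0,0],
    [0,0,0,0,0,0],
  ],
)

```text
clock: 7.8
position: [0.5011, 0.1171, 0.0879]
tcp_rot: [[-0.934, 0.358, 0.0], [0.358, 0.934, 0.0], [-0.0, 0.0, -1.0]]
contact_force: [-5.3, -0.7, 13.9]
gripper_width: -0.0
gripper_force: 7.1
```

The rocker reached its stop at the expected height with 14 N. I'll lift, check it and move over the green button.

Request:
servo_tool(
  deltas=[
    [0,0,-0.4,0,0,0],
    [0,0,-0.4,0,0,0],
    [0.16,0.36,-0.1,0,0,0],
    [0.16,0.36,0,0,0,0],
    [0,0,0,0,0,0],
  ],
)

```text
clock: 8.3
position: [0.4963, 0.1988, 0.1769]
tcp_rot: [[-0.935, 0.355, -0.0], [0.355, 0.935, 0.001], [0.001, 0.001, -1.0]]
contact_force: [0.1, 0.2, -1.1]
gripper_width: 0.0
gripper_force: 0.0
```

Request:
servo_tool(
  deltas=[
    [0,0,0,0,0,0],
    [0,0,0,0,0,0],
  ],
)

```text
clock: 8.5
position: [0.4967, 0.1952, 0.1764]
tcp_rot: [[-0.934, 0.358, -0.001], [0.358, 0.934, -0.0], [0.001, -0.001, -1.0]]
contact_force: [0.4, -0.5, -0.5]
gripper_width: 0.0001
gripper_force: 0.0
```

```bash
python3 - <<'E'
from h import *
im=optics.capture("wrist");cal=optics.calibration("wrist");s=env.state();p=np.array(s['position']);print(p)
R=np.array(s['tcp_rot'])
uv=proj(cal,(.497,.196,.082));b=blob(im,'green',uv,50)
x=at_z(cal,b[0],.082);print(b,x,'tool',R.T@(x-p))
sc=optics.capture("scene");o=cv2.imread("pics/scene.png")[:,:,::-1]
f=lambda a,u,v:cv2.resize(a[v:v+50,u:u+60],None,fx=6,fy=6,interpolation=2)
cv2.imwrite("pics/s2.png",np.vstack([np.hstack([f(o,300,160),f(sc,300,160)])])[:,:,::-1])
E
```

```text
[0.49682224 0.19495195 0.17646609]
(array([261.35242718, 198.70194175]), array([ 244,  181,   36,   37, 1030], dtype=int32)) [0.49586084 0.1972636  0.082     ] tool [0.001686   0.00186743 0.09446576]
```

View pics/s2.png

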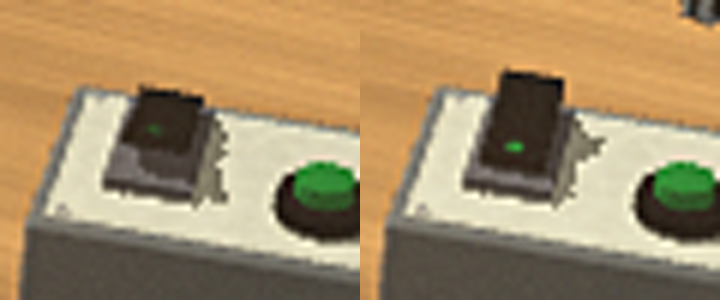

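Comparing before and after, the near face is now level and the far end is raised, so the rocker has tipped over. I'll press green.

Request:
servo_tool(
  deltas=[
    [0.015,0.015,0.3,0,0,0],
    [0,0,0.35,0,0,0],
    [0,0,0.13,0,0,0],
    [0,0,0.03,0,0,0],
    [0,0,0.03,0,0,0],
  ],
)

```text
clock: 9.1
position: [0.4966, 0.1975, 0.0939]
tcp_rot: [[-0.934, 0.358, 0.001], [0.358, 0.934, 0.0], [-0.001, 0.001, -1.0]]
contact_force: [0.2, -0.4, 0.3]
gripper_width: -0.0003
gripper_force: 0.0
```

Request:
servo_tool(
  deltas=[
    [0,0,0.03,0,0,0],
    [0,0,0.03,0,0,0],
    [0,0,0.015,0,0,0],
    [0,0,0,0,0,0],
  ],
)

```text
clock: 9.5
position: [0.4968, 0.1978, 0.0869]
tcp_rot: [[-0.934, 0.358, 0.002], [0.358, 0.934, 0.0], [-0.002, 0.001, -1.0]]
contact_force: [-1.5, -3.3, 10.9]
gripper_width: 0.0001
gripper_force: 5.4
```

Fully in: 0.0869 m against 0.087 expected, with 11 N. I'll release and move clear.

Request:
servo_tool(
  deltas=[
    [0,0,0,0,0,0],
    [0,0,-0.4,0,0,0],
    [0,0,-0.45,0,0,0],
    [0,0,-0.45,0,0,0],
    [0,0,0,0,0,0],
  ],
)

```text
clock: 10.0
position: [0.4977, 0.1983, 0.2223]
tcp_rot: [[-0.934, 0.357, 0.009], [0.358, 0.934, 0.003], [-0.007, 0.006, -1.0]]
contact_force: [0.2, 1.5, -1.3]
gripper_width: 0.0004
gripper_force: 0.0
```

Request:
servo_tool(
  deltas=[
    [0,0,0,0,0,0],
    [0,0,0,0,0,0],
    [0,0,0,0,0,0],
  ],
)

```text
clock: 10.3
position: [0.4956, 0.1975, 0.2139]
tcp_rot: [[-0.934, 0.358, -0.002], [0.358, 0.934, -0.001], [0.002, -0.001, -1.0]]
contact_force: [0.3, 1.1, -0.4]
gripper_width: 0.0001
gripper_force: 0.0
```

```bash
python3 -c "
from h import *
print(env.state()['position'],env.state()['clock']); print(env.finish_job())"
```

```text
[0.49562701 0.19754826 0.21390448] 10.3
the job is handed in; nothing more can be done
None
```

I pressed the cap, then the rocker, then the green button, each to its stop and in that order, moved the arm clear and handed the job in at 10.3 s; the hand-in returned no verdict.

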